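# Lay out the piled test cassettes in their timer stations

### The arm

A 6-joint arm with a two-finger parallel gripper is mounted at the origin on the work surface. World frame = base frame: x ahead of the robot, y to its left, z up, the work surface at z = 0. Lengths are in m, angles in rad, forces in N, time in s.
With the tool pointing down it reaches from about 0.35 to 0.975 m from the base axis. Payload 7.1 kg.
Tool frame: the origin (TCP) lies midway between the tips of the shut fingers; the grasp point (between the pads) lies 19 mm behind it; z points along the fingers, x is the direction in which the jaws open and shut, and the axes are right-handed (so a half turn about z gives the same grasp; the last joint's range is limited). The gripper opens to 88 mm and grips with 3 to 60 N. Pads are 20 mm wide; open, the fingers measure 115 mm over their backs; the gripper's body (75 mm by 178 mm) begins 61 mm behind the grasp point.
Start: joints at [-1.219, 0.423, 1.63, -0, 1.089, -0.019], TCP at [0.226, -0.582, 0.223] pointing down, gripper open.
Joint ranges: [-3, 3], [-0.9, 2.11], [0.09, 2.58], [-1.31, 4.45], [0.11, 2.69], [-2.54, 2.54]. Speed limits (rad/s): [2.39, 2.39, 3.01, 3.14, 3.14, 3.14].

### API

Orientations are given as a unit quaternion [w, x, y, z].
In Python, from station import move_pose, movel, movej, command_gripper, wait, inverse_kinematics, read_camera, camera_info, MotionError, job_done, get_time, get_joint_pos, get_qvel, get_effort, get_tcp_pos, get_ee_rot, get_ft_force, get_ft_torque, get_grip_width gives the robot as it stands. Calls block until the motion is done:
- move_pose(position, orientation): joint-space move of the TCP to a pose.
- movel(position, frame=None, v=0.15, until_force=None): straight line of the TCP; frame=None keeps the orientation; v is the mean speed in m/s. With until_force (N) it stops when the force on the tool has changed by that much, and returns True; else False.
- movej(angles): joint-space move.
- command_gripper(opening): opening from 0.0 (shut) to 1.0 (fully open); the grip force is fixed at half the most; returns when the fingers have stopped.
- wait(seconds).
- inverse_kinematics(position, orientation): joint angles nearest the present ones, or None.
- read_camera(name): name is "scene" or "side" or "wrist"; returns the picture (400x640x3 uint8, red, green, blue); there is no depth.
- camera_info(name): a dict with "intrinsics" (3x3 intrinsics, pixels), "T" (4x4, takes a point from camera to world coordinates); the wrist camera has in their place "tool_from_camera" (4x4, takes a point from camera to tool coordinates, whose origin is the TCP and whose axes are the tool frame's). Camera axes: x right, y up, looking along -z (the intrinsics and any distortion apply to the point x, -y, -z); pixel columns grow to the right and rows downward; lengths in m; the calibration is good to about 2 mm. The wrist camera is an equidistant fisheye: a pixel r from the principal point sees the ray r / f radians off the axis. A picture is of the moment at which its call begins: read the wrist's pose just before it. camera_info takes no time and is no camera call.
A pose or a line that the arm cannot do raises MotionError and nothing moves.
- job_done(): hands the job in, once; it reports no verdict.
Readings, each from a call of its own:
- get_time(): time.
- get_joint_pos(): joint angles.
- get_qvel(): joint speeds.
- get_effort(): joint torques, N m.
- get_tcp_pos(): TCP position.
- get_ee_rot(): TCP orientation.
- get_ft_force(): force on the tool from outside, world axes, zero at the start.
- get_ft_torque(): the same for the moment, N m.
- get_grip_width(): opening from 0.0 (shut) to 1.0 (fully open).
Only numpy, scipy, OpenCV 4.12 (cv2) and the standard library are available. Lean on these libraries where they do the work, as an engineer would, in place of code of your own. Each camera call takes 0.05 s, during which the arm holds its last target. There are 200 camera calls.

### The job

Take the two piles of test cassettes apart and lay each of the five in the timer station whose rimmed bay is made for its size and shape, leaving only a small gap all round. Each must end up flat on the bay floor, squarely inside the rim and let go; keep every cassette level, window side up, the whole time.

Things in the scene. Friction and masses are not known exactly. Their poses are not given: they have to be found in the camera images.
- panel_cassette: large multi-test cassette, white, 86 x 60 x 12 mm, four result windows and four wells; always lies on the bench at the bottom of a pile with the double cassette on it. Origin: centre of its underside; x along its length towards the thumb-ridged end (sample wells at the -x end), y across, z up.
- double_cassette: two-test cassette, white, 76 x 42 x 12 mm, two result windows and two wells; at the start it lies on the panel cassette, with the slim or the small square one on top of it. Origin: centre of its underside; x along its length towards the thumb-ridged end (sample wells at the -x end), y across, z up.
- slim_cassette: single-test cassette, white, long and slim, 70 x 24 x 12 mm, one window and one well; at the start the top of one of the two piles. Origin: centre of its underside; x along its length towards the thumb-ridged end (sample wells at the -x end), y across, z up.
- thick_cartridge: thick square cartridge, white, 56 x 56 mm and 24 mm high, one broad window and one large port; always lies on the bench at the bottom of the other pile, with the slim or the small square one on it. Origin: centre of its underside; x from the port towards the window, y across, z up.
- small_square: small square flow-through test, white, 38 x 38 x 12 mm, one round well in the middle; at the start the top of one of the two piles. Origin: centre of its underside; x and y along its sides, z up.
- station_panel: fixed white station, base plate 172 x 92 x 6 mm, with the largest, oblong bay: grey floor 102 (x) by 74 mm (y) inside a rim 3 mm wide and 4 mm high; behind it (+x, from 55 mm on) a reclined timer up to 55 mm above the bench. Origin: on the bench under the bay's centre, bay floor 6 mm above it; x towards the timer (away from the robot), y left, z up; for the panel cassette.
- station_double: fixed white station, base plate 172 x 92 x 6 mm, with the middle oblong bay: grey floor 92 (x) by 56 mm (y) inside a rim 3 mm wide and 4 mm high; behind it (+x, from 55 mm on) a reclined timer up to 55 mm above the bench. Origin: on the bench under the bay's centre, bay floor 6 mm above it; x towards the timer (away from the robot), y left, z up; for the double cassette.
- station_slim: fixed white station, base plate 172 x 92 x 6 mm, with the narrow oblong bay: grey floor 86 (x) by 38 mm (y) inside a rim 3 mm wide and 4 mm high; behind it (+x, from 55 mm on) a reclined timer up to 55 mm above the bench. Origin: on the bench under the bay's centre, bay floor 6 mm above it; x towards the timer (away from the robot), y left, z up; for the slim cassette.
- station_thick: fixed white station, base plate 172 x 92 x 6 mm, with the large square bay: grey floor 72 (x) by 72 mm (y) inside a rim 3 mm wide and 4 mm high; behind it (+x, from 55 mm on) a reclined timer up to 55 mm above the bench. Origin: on the bench under the bay's centre, bay floor 6 mm above it; x towards the timer (away from the robot), y left, z up; for the thick cartridge.
- station_square: fixed white station, base plate 172 x 92 x 6 mm, with the small square bay: grey floor 54 (x) by 54 mm (y) inside a rim 3 mm wide and 4 mm high; behind it (+x, from 55 mm on) a reclined timer up to 55 mm above the bench. Origin: on the bench under the bay's centre, bay floor 6 mm above it; x towards the timer (away from the robot), y left, z up; for the small square test.
Things that resemble listed ones, but are neither listed nor needed, are in the scene too. Leave any pink look-alike of the station_square alone.

How it is judged:
At the end, for the whole second after the job is handed in: Each of the five lies in its own station's bay: centre within 12 mm of the bay's centre, underside on the bay floor (less than 2.5 mm above it), level within 0.05 rad, sides square to the bay within 0.22 rad (for the two square ones any quarter turn counts), at rest and released (horizontal distance between panel_cassette and station_panel below 0.012 m and z of panel_cassette in the frame of station_panel between 0.003 and 0.0085 m and angle between each of panel_cassette, double_cassette, slim_cassette, thick_cartridge, small_square's own z axis and vertical below 0.05 rad and angle between the x axis of panel_cassette and the x axis of station_panel, either way round below 0.22 rad and linear speed of each of panel_cassette, double_cassette, slim_cassette, thick_cartridge, small_square below 0.02 m/s and horizontal distance between double_cassette and station_double below 0.012 m and z of double_cassette in the frame of station_double between 0.003 and 0.0085 m and angle between the x axis of double_cassette and the x axis of station_double, either way round below 0.22 rad and horizontal distance between slim_cassette and station_slim below 0.012 m and z of slim_cassette in the frame of station_slim between 0.003 and 0.0085 m and angle between the x axis of slim_cassette and the x axis of station_slim, either way round below 0.22 rad and horizontal distance between thick_cartridge and station_thick below 0.012 m and z of thick_cartridge in the frame of station_thick between 0.003 and 0.0085 m and (angle between the x axis of thick_cartridge and the x axis of station_thick, either way round below 0.22 rad or angle between the x axis of thick_cartridge and the y axis of station_thick, either way round below 0.22 rad) and horizontal distance between small_square and station_square below 0.012 m and z of small_square in the frame of station_square between 0.003 and 0.0085 m and (angle between the x axis of small_square and the x axis of station_square, either way round below 0.22 rad or angle between the x axis of small_square and the y axis of station_square, either way round below 0.22 rad)); the robot touches nothing.
It fails at once if a cassette is tipped more than 0.35 rad (20 degrees) from level (angle between any of panel_cassette, double_cassette, slim_cassette, thick_cartridge, small_square's own z axis and vertical above 0.35 rad).
It also fails if it takes over 120 s, if anything falls off the work surface, if the arm or the gripper's body presses on something with over 40 N, if the wrist force passes 120 N, or if a joint passes its speed limit or range.

## Working session

There is one attempt and no reset: what is moved stays moved. The work goes in short steps, each a Python script; the robot and the scene stay as the last script left them, time stands still between calls to the robot, and variables do not carry over. Pictures are saved under pics/ and viewed, about 12 in all and at most 16, crops included, and the job is handed in when it is done.

```bash
ls; mkdir -p pics
python3 - <<'E'
from station import *
import cv2,numpy as np
for n in ("scene","side","wrist"):
    im=read_camera(n); cv2.imwrite(f"pics/{n}0.png",im[:,:,::-1])
    i=camera_info(n); print(n,{k:np.round(v,4).tolist() if not isinstance(v,str) else v for k,v in i.items()})
print(get_time(),get_ee_rot(),get_tcp_pos())
E
```

```text
pics
scene {'intrinsics': [[480.0472, 0.0, 323.1318], [0.0, 480.0472, 201.4439], [0.0, 0.0, 1.0]], 'T': [[-0.8207, -0.3599, 0.4438, 1.1554], [0.5714, -0.5162, 0.638, 0.9184], [-0.0005, 0.7772, 0.6292, 0.909], [0.0, 0.0, 0.0, 1.0]]}
side {'intrinsics': [[491.8235, 0.0, 315.7793], [0.0, 491.8235, 200.597], [0.0, 0.0, 1.0]], 'T': [[0.9974, 0.057, -0.0432, 0.4668], [-0.0669, 0.5298, -0.8455, -1.2507], [-0.0253, 0.8462, 0.5323, 0.8793], [0.0, 0.0, 0.0, 1.0]]}
wrist {'intrinsics': [[309.7069, 0.0, 315.7061], [0.0, 309.7069, 201.2587], [0.0, 0.0, 1.0]], 'tool_from_camera': [[1.0, -0.0015, 0.001, -0.0013], [-0.0012, -0.9638, -0.2667, -0.072], [0.0013, 0.2667, -0.9638, -0.1617], [0.0, 0.0, 0.0, 1.0]]}
0.15 [-3.19867891e-04  8.25332274e-01 -5.64647088e-01 -4.47578899e-04] [ 0.22635449 -0.5821383   0.22210113]
```

View pics/scene0.png

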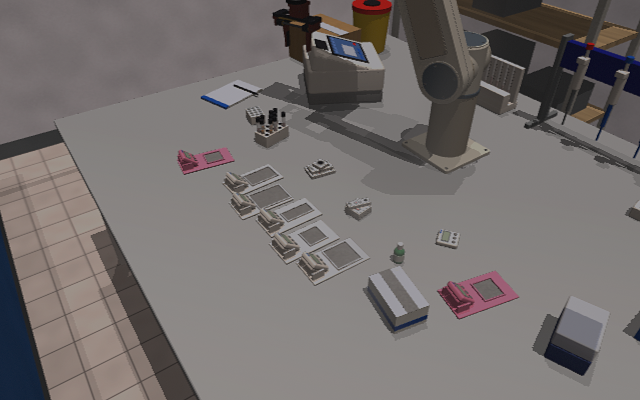

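View pics/side0.png

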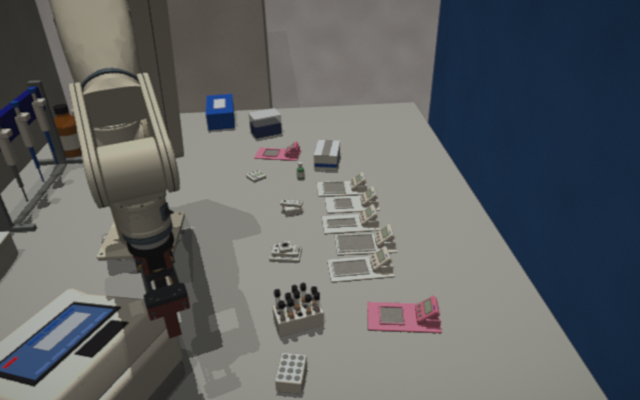

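```bash
cat > h.py <<'E'
from station import *
import cv2, numpy as np
from scipy.spatial.transform import Rotation as R
def quat(a): return [0,np.cos(a/2),np.sin(a/2),0]   # tool down, jaw axis at world angle a
def Twrist():
    q=get_ee_rot(); T=np.eye(4); T[:3,:3]=R.from_quat([q[1],q[2],q[3],q[0]]).as_matrix(); T[:3,3]=get_tcp_pos()
    return T@np.array(camera_info("wrist")["tool_from_camera"])
def ray(name,uv,T=None):
    i=camera_info(name); K=np.array(i["intrinsics"]); T=np.array(i["T"]) if T is None else T
    uv=np.atleast_2d(np.asarray(uv,float)); x=(uv[:,0]-K[0,2])/K[0,0]; y=(uv[:,1]-K[1,2])/K[1,1]
    if name=="wrist":
        r=np.hypot(x,y)+1e-9; d=np.c_[x/r*np.sin(r),-y/r*np.sin(r),-np.cos(r)]
    else: d=np.c_[x,-y,-np.ones_like(x)]
    return T[:3,3], d@T[:3,:3].T
def onplane(name,uv,z,T=None):
    o,d=ray(name,uv,T); return (o+d*((z-o[2])/d[:,2])[:,None])[:,:2]
def snap(fn):
    T=Twrist(); im=read_camera("wrist"); cv2.imwrite(f"pics/{fn}.png",im[:,:,::-1]); np.save(f"pics/{fn}.npy",T); return im[:,:,::-1].copy(),T
E
python3 - <<'E'
from h import *
s=onplane("scene",[(320,169),(358,207),(448,239),(264,177),(270,197),(298,212),(315,235),(345,253),(211,157),(488,290)],0.012);print(s.round(3))
print(onplane("side",[(286,253),(292,206),(256,175),(350,268),(358,243),(344,223),(343,204),(335,188)],0.01).round(3))
p=get_tcp_pos(); movel([p[0],p[1],0.35])
q=quat(np.pi/2)
move_pose([0.52,-0.03,0.36],q)
snap("w1"); print(get_joint_pos(),get_time())
E
```

```text
[[ 0.436 -0.134]
 [ 0.454  0.088]
 [ 0.338  0.335]
 [ 0.606 -0.199]
 [ 0.641 -0.1  ]
 [ 0.61   0.007]
 [ 0.624  0.116]
 [ 0.598  0.218]
 [ 0.696 -0.401]
 [ 0.39   0.516]]
[[ 0.434 -0.14 ]
 [ 0.458  0.105]
 [ 0.332  0.328]
 [ 0.607 -0.223]
 [ 0.644 -0.114]
 [ 0.615 -0.009]
 [ 0.625  0.1  ]
 [ 0.609  0.205]]
[-8.16255064e-02  1.29796918e-01  1.70462737e+00 -1.36219436e-04
  1.30726194e+00 -1.65099229e+00] 3.4333
```

View pics/w1.png

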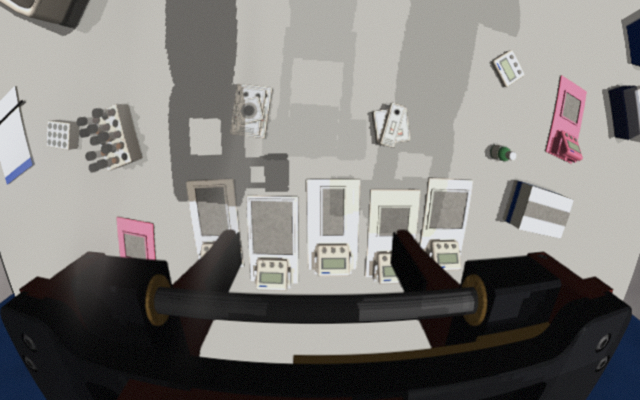

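Run:
```python
from h import *
q=quat(np.pi/2)
move_pose([0.57,-0.0,0.30],q); a,T=snap("w2")
move_pose([0.42,-0.02,0.17],q); b,T=snap("w3")
print(get_time())
cv2.imwrite("pics/c2.png",cv2.resize(a[90:260,130:530],None,fx=2,fy=2,interpolation=cv2.INTER_CUBIC))
cv2.imwrite("pics/c3.png",cv2.resize(b[110:290,120:520],None,fx=2,fy=2,interpolation=cv2.INTER_CUBIC))
```

```text
4.775
```

View pics/c2.png

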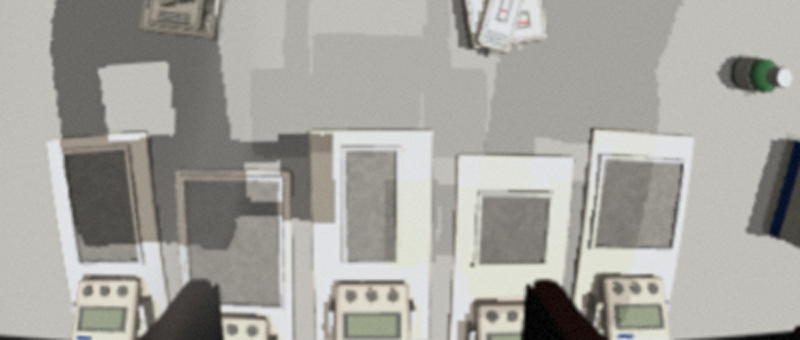

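View pics/c3.png

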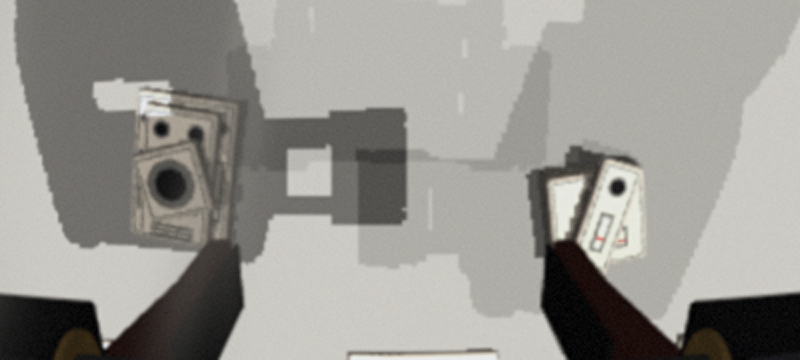

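```bash
cat >> h.py <<'E'
def project(P,T):
    K=np.array(camera_info("wrist")["intrinsics"]); p=(P-T[:3,3])@T[:3,:3]; x,y,z=p[...,0],-p[...,1],-p[...,2]
    rr=np.hypot(x,y)+1e-12; th=np.arctan2(rr,z)
    return np.stack([K[0,2]+K[0,0]*th*x/rr, K[1,2]+K[1,1]*th*y/rr],-1)
def rectify(im,T,z,x0,x1,y0,y1,s):
    """ortho picture of plane z; right=+y, down=+x, s px per m"""
    gy,gx=np.meshgrid(np.arange(y0,y1,1/s),np.arange(x0,x1,1/s))
    m=project(np.stack([gx,gy,np.full_like(gx,z)],-1),T).astype(np.float32)
    return cv2.remap(im,m[...,0],m[...,1],cv2.INTER_CUBIC)
def clahe(im):
    l=cv2.cvtColor(im,cv2.COLOR_BGR2LAB); l[...,0]=cv2.createCLAHE(3,(8,4)).apply(l[...,0]); return cv2.cvtColor(l,cv2.COLOR_LAB2BGR)
E
python3 - <<'E'
from h import *
move_pose([0.47,-0.02,0.20],quat(np.pi/2)); snap("w4")
L=[]
for n in("w1","w2"):
    im=cv2.imread(f"pics/{n}.png");T=np.load(f"pics/{n}.npy")
    L.append(clahe(rectify(im,T,.006,.54,.72,-.27,.26,1500)))
cv2.imwrite("pics/r1.png",np.vstack(L))
im=cv2.imread("pics/w4.png");T=np.load("pics/w4.npy")
a=rectify(im,T,.036,.38,.51,-.2,-.07,3000);b=rectify(im,T,.036,.38,.51,.03,.16,3000)
cv2.imwrite("pics/r2.png",clahe(np.hstack([a,b])))
E
```

```text
(no output)
```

View pics/r1.png

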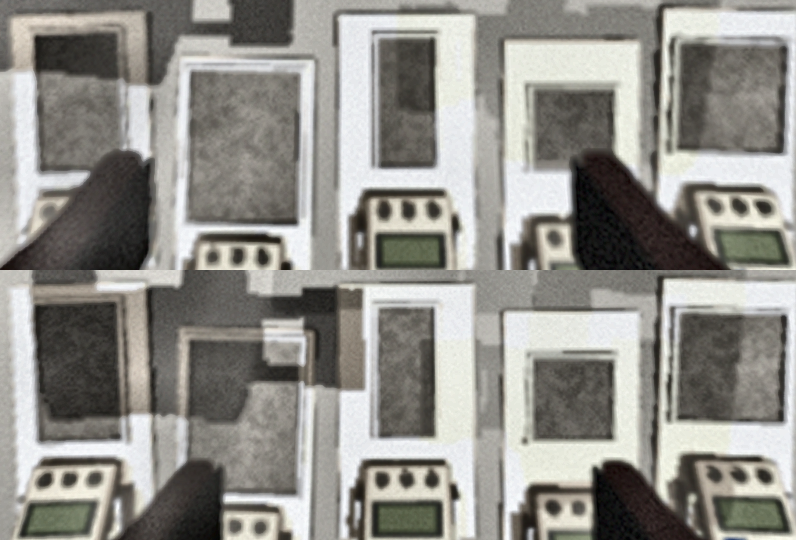

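View pics/r2.png

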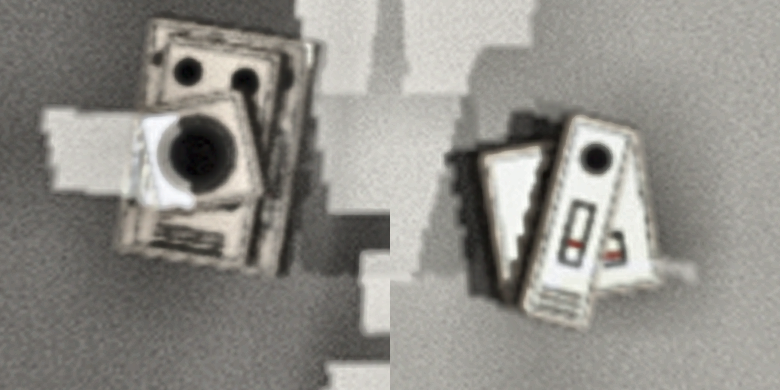

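```bash
cat >> h.py <<'E'
ST=dict(double=(.6073,-.2167,.036),panel=(.637,-.1073,-.015),slim=(.608,.0013,0.),square=(.626,.1123,.01),thick=(.6047,.218,-.04))
def pick(x,y,yaw,z,w,dz=.006,zt=.13):
    """grip across the item's y; z = underside height, w = width"""
    q=quat(yaw+np.pi/2)
    move_pose([x,y,zt],q); command_gripper(1.0)
    movel([x,y,z+dz+.03],v=.2); hit=movel([x,y,z+dz],v=.06,until_force=12)
    command_gripper(0.0); print("grip mm",88*get_grip_width(),"want",w*1e3,"hit",hit)
    movel([x,y,zt],v=.12); print("lifted grip mm",88*get_grip_width(),get_time())
def place(name,w,dz=.006,zt=.13,dx=0,dy=0):
    x,y,yaw=ST[name]; x+=dx; y+=dy
    movel([x,y,zt],quat(yaw+np.pi/2),v=.2)
    movel([x,y,.006+dz+.02],v=.15); hit=movel([x,y,.006+dz+.0005],v=.03,until_force=6)
    print("place",name,hit,get_tcp_pos().round(4) if hasattr(get_tcp_pos(),'round') else get_tcp_pos())
    command_gripper(min(1.,(w+.018)/.088)); movel([x,y,zt],v=.2); print(get_time())
E
python3 - <<'E'
from h import *
pick(.454,.0928,-.235,.024,.024)
cv2.imwrite("pics/hold.png",read_camera("wrist")[:,:,::-1])
if get_grip_width()*88>18: place("slim",.024)
snap("w5")
E
```

```text
grip mm 23.96247371709177 want 24.0 hit False
lifted grip mm 23.44658118253081 9.1167
place slim True [0.6075 0.0013 0.012 ]
12.9333
```

Run:
```python
from h import *
pick(.4303,-.1337,.233,.024,.038)
if get_grip_width()*88>30: place("square",.038)
move_pose([0.47,-0.02,0.20],quat(np.pi/2)); im,T=snap("w6")
a=rectify(im,T,.024,.38,.51,-.2,-.07,3000);b=rectify(im,T,.024,.38,.51,.03,.16,3000)
cv2.imwrite("pics/r3.png",clahe(np.hstack([a,b])))
```

```text
grip mm 37.19700214029576 want 38.0 hit False
lifted grip mm 37.69145292203439 17.6917
place square True [0.6255 0.1122 0.0121]
22.1333
```

View pics/r3.png

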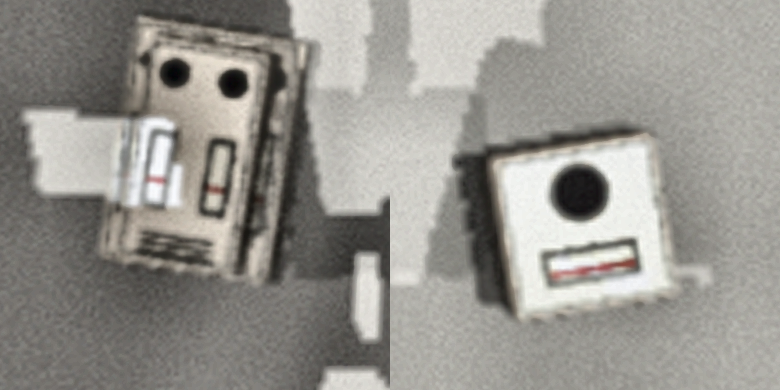

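View pics/w6.png

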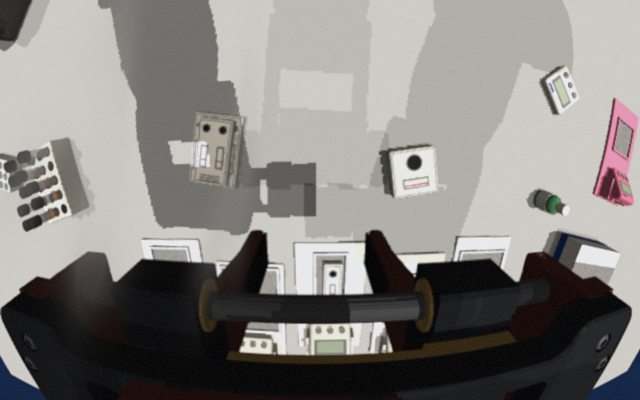

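Run:
```python
from h import *
pick(.455,.095,.142,0,.056,dz=.009)
if get_grip_width()*88>50: place("thick",.056,dz=.009)
pick(.4327,-.136,-.15,.012,.042)
if get_grip_width()*88>35: place("double",.042)
move_pose([0.47,-0.06,0.20],quat(np.pi/2)); im,T=snap("w7")
a=rectify(im,T,.012,.38,.51,-.2,-.07,3000)
move_pose([0.57,0,0.30],quat(np.pi/2)); im,T=snap("w8")
b=rectify(im,T,.018,.54,.72,-.27,.26,1480)
c=np.zeros((390+b.shape[0],b.shape[1],3),np.uint8); c[:390,:390]=clahe(a); c[390:]=b
cv2.imwrite("pics/r4.png",c[:,:800]); print(c.shape)
```

```text
grip mm 55.78435601264048 want 56.0 hit False
lifted grip mm 55.888645150717934 27.3417
place thick True [0.6043 0.2179 0.0152]
31.125
grip mm 41.736390976285826 want 42.0 hit False
lifted grip mm 41.75996431723329 36.1083
place double True [ 0.6068 -0.2165  0.0121]
39.9333
(657, 785, 3)
```

View pics/r4.png

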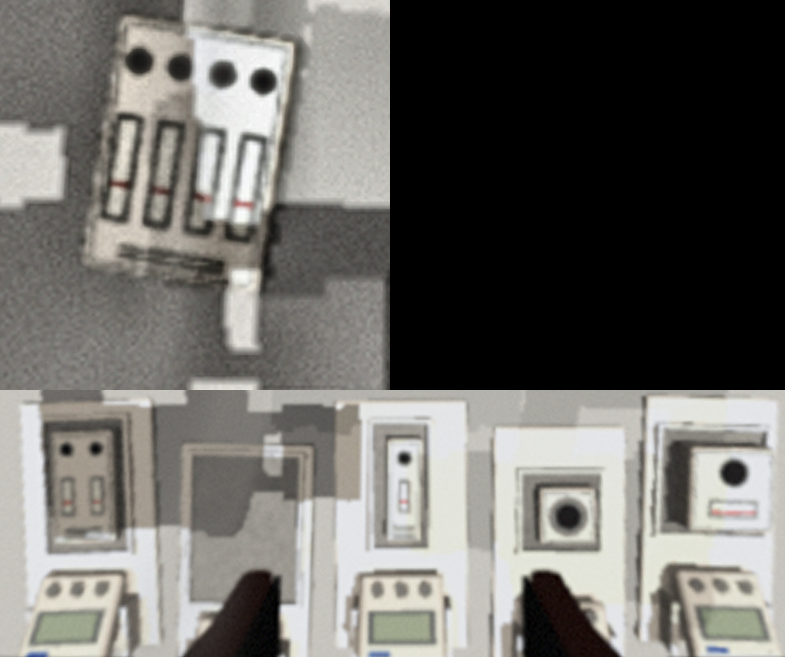

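Run:
```python
from h import *
pick(.4308,-.1362,-.135,0,.060)
if get_grip_width()*88>53: place("panel",.060)
L=[]
def strips(n):
    im=cv2.imread(f"pics/{n}.png");T=np.load(f"pics/{n}.npy")
    # per item: floor plane vs top plane, side by side about nominal bay centre (centre lines drawn)
    rows=[]
    for zf in ("floor","top"):
        r=[]
        for k in("double","panel","slim","square","thick"):
            x,y,_=ST[k]; z=.006 if zf=="floor" else (.030 if k=="thick" else .018)
            c=rectify(im,T,z,x-.06,x+.06,y-.0475,y+.0475,1650); c=clahe(c)
            h,w=c.shape[:2]; c[h//2,::3]=(0,0,255); c[::3,w//2]=(0,0,255); r.append(c[:198,:156])
        rows.append(np.hstack(r))
    return np.vstack(rows)
move_pose([0.57,-0.1,0.30],quat(np.pi/2)); snap("w9"); 
move_pose([0.57,0.1,0.30],quat(np.pi/2)); snap("w10"); print(get_time())
cv2.imwrite("pics/r5.png",strips("w9")); cv2.imwrite("pics/r6.png",strips("w10"))
```

```text
grip mm 59.5994723994274 want 60.0 hit False
lifted grip mm 59.69360089811967 46.2167
place panel True [ 0.6365 -0.1072  0.0121]
50.1167
51.7917
```

View pics/r5.png

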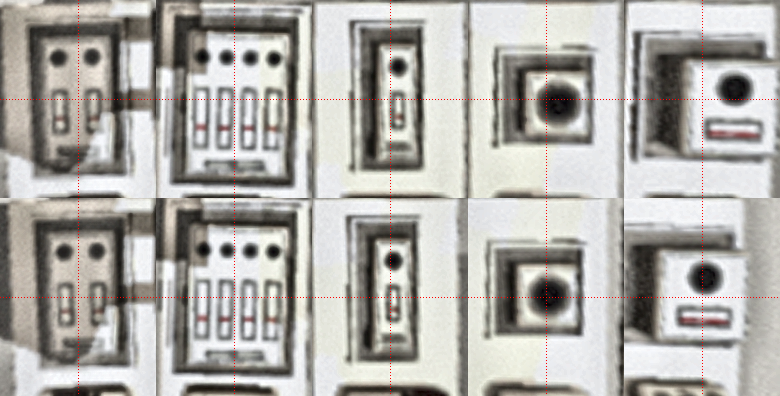

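View pics/r6.png

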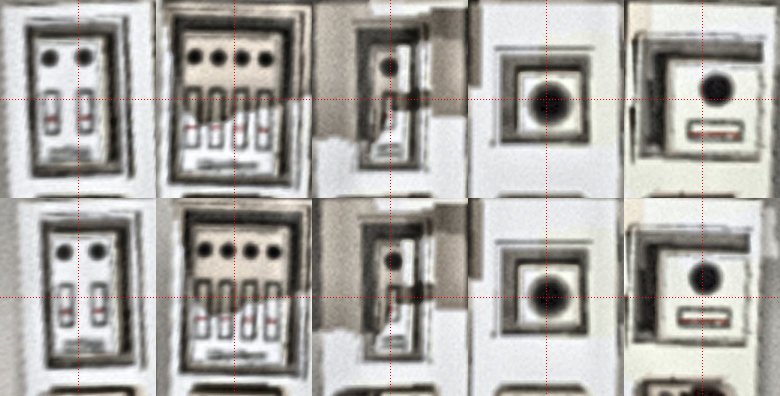

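```bash
python3 -c "
from h import *
print(get_ft_force(),get_time()); job_done()"
```

```text
[-0.62986452  0.02476392 -0.63643011] 51.7917
the job is handed in; nothing more can be done
```

I unstacked both piles and laid all five cassettes in their own stations. I worked from the top of each pile, in the order slim, small square, thick, double, panel, and handed the job in at 51.8 s.

- **Grips:** The grip widths matched the cassettes: 23.4, 37.7, 55.9, 41.8 and 59.7 mm against 24, 38, 56, 42 and 60 mm.
- **Contact:** Each lowering stopped on contact at bay-floor height, within about 0.2 mm of what I expected.
- **Last pictures:** From two wrist views, each cassette sat squarely inside its rim and roughly 2–3 mm or less from the bay centre. The thick cartridge hid the right edge of its own bay, so I placed that bay's centre from its left edge and known width. The arm was clear at 0.30 m and carrying no load.

I read off the positions by eye from rectified wrist views. My early rough estimates from the scene and side cameras differed from them by up to about 7 mm when averaged. No check failed.

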